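# Load the check vial into the bench photometer

## Robot

A 7-joint arm with a two-finger parallel gripper is mounted at the origin on the work surface. World frame = base frame: x ahead of the robot, y to its left, z up, the work surface at z = 0. Lengths are in mm, angles in rad, forces in N, time in s.
With the tool pointing down it reaches from about 350 to 900 mm from the base axis. Payload 8.1 kg.
Tool frame: the origin (TCP) lies on the front face of the gripper's body, between the roots of the fingers; the fingertips stand 66 mm ahead of it and the grasp point (between the pads) lies 47 mm ahead of it; z points along the fingers, y is the line along which they close (so a half turn about z gives the same grasp; the last joint's range is limited). The gripper opens to 92 mm and grips with 3 to 60 N. Pads are 19 mm wide; open, the fingers measure 130 mm over their backs; the gripper's body (75 mm by 190 mm) begins 47 mm behind the grasp point.
Start: joints at [1.031, 0.434, 0.025, 1.573, -0.012, 1.134, -0.075], TCP at [264.38, -566.34, 292.242] pointing down, gripper open.
Joint ranges: [-2.62, 2.62], [-0.44, 2.09], [-1.27, 1.32], [0.08, 2.57], [-1.32, 4.46], [0.12, 2], [-2.74, 2.74]. Speed limits (rad/s): [2.22, 2.22, 3.01, 3.01, 3.14, 3.14, 3.14].

## Interface

Orientations are given as a unit quaternion [w, x, y, z].
In Python, from cell import get_state, eyes, job gives the robot as it stands.
- The arm moves only by the tool servo_tool, never from a script. Its arguments are lists of equal length, an entry for each row: "delta_pos": the shift along the tool's x, y, z in mm, a list of three; "rot": the turn, a rotation vector about the tool's x, y, z in degrees, a list of three; "gripper": the finger opening in mm, from 0 to 91.8. A call has 1 to 8 rows; each row shifts and turns the commanded pose from where the row before left it, along the tool's axes as they then stand; what a row does not reach is not made up. A row lasts 1/8 s, in which the tool goes at most 62.5 mm and 10.7 degrees, less where a joint would pass 70% of its speed; a pose out of reach is approached as far as the arm can. A call is refused whole if a number of a shift passes 62.5 or a number of a turn 10.7, either way. A call with a gripper value outside its range is refused whole. The fingers move at their own pace and stop on an object; the grip force is fixed at half the most. Time passes only in rows, so rows that do not move let the fingers close. It gives the time, the measured TCP pose, the force, the opening and the grip force at its end, in the units of the state.
- get_state(): the state, without advancing time (a new reading comes with each control period).
- eyes.read_camera(name): name is "scene" or "top" or "wrist"; returns the picture (480x640x3 uint8, red, green, blue); there is no depth.
- eyes.calibration(name): a dict with "camera_matrix" (3x3 intrinsics, pixels), "dist" ([k1, k2, p1, p2, k3] as OpenCV has them; the pictures are not rectified), "extrinsics" (4x4, takes a point from camera to world coordinates). Camera axes: x right, y up, looking along -z (the intrinsics and any distortion apply to the point x, -y, -z); pixel columns grow to the right and rows downward; lengths in mm; the calibration is good to about 2 mm. A picture is of the moment at which its call begins: read the wrist's pose just before it. calibration takes no time and is no camera call; for the wrist camera it gives the pose at the moment of the call.
- job.finish_job(): hands the job in; it is judged then, once.
The state is a dict: "time_s": time; "qpos": joint angles; "joint_vel": joint speeds; "effort": joint torques, N m; "ee_pos": TCP position; "tcp_rot": TCP orientation; "contact_force": force on the tool from outside, world axes, zero at the start; "moment": the same for the moment, N m; "gripper_width": finger opening in mm; "grip_force": force on a finger pad.
Only numpy, scipy, OpenCV 4.12 (cv2) and the standard library are available. Lean on these libraries where they do the work, as an engineer would, in place of code of your own. Each camera call takes 0.05 s, during which the arm holds its last target. There are 200 camera calls.

## Task

Open the photometer by pressing its thumb latch so that the sprung lid pops up, stand the small black-capped check vial fully home in the sample well, then bring the lid down and press it until it snaps shut and stays shut. Be gentle with the latch, the lid and the glass, never leaning on any of them with more than about 25 N (2.5 kg), do not tip the vial over, and leave the amber bottles and the tip box where they are.

Things in the scene. Friction and masses are not known exactly. Their poses are not given: they have to be found in the camera images.
- photometer: Bench photometer, white case 236 x 150 mm, fixed. Origin: under its middle, on the bench; x towards its hinge (rear), y left, z up; display and keypad at -x, towards the robot. Rigid flat deck at z = 70 mm from x = -26 to 112 mm.
- well (a point): Centre of the mouth of the round sample well, in the deck under the lid (30, 0, 70 mm in the photometer's frame). Diameter 27 mm, 2 mm chamfer, flat floor 38 mm below the mouth, axis upright. Axes as the photometer's.
- latch_pad (a point): Middle of the top of the black thumb paddle in front of the lid (-64, 0, 69 mm in the photometer's frame when not pressed). Paddle 36 mm (x) by 44 mm (y), free at the sides (white case 19 mm lower). Behind it, 22 mm from this point towards the lid, an upright hook 22 mm wide stands 19 mm higher than the paddle.
- latch (a joint): Turn of the thumb latch, rad: 0 at rest, 0.16 at its rigid stop with the paddle pressed down (pivot 30 mm behind and 10 mm below latch_pad; 5 mm down there at the stop). Sprung: starts to move at about 3 N, frees the lid at 0.08 to 0.13 rad (2.5 to 4 mm, about 4 N), 4.5 N just before the stop.
- lid_hinge (a point): Middle of the lid's hinge axis, along the photometer's y (92, 0, 78 mm in its frame).
- lid (a joint): Lid angle, rad: 0 shut, 1.75 fully open (leaning a little back). Freed, it swings open by itself in about 1 s; its spring is felt as 2 to 3 N at the front edge, so it comes up again unless latched. In the last 10 mm the sloped hook adds to this: 7 to 10 N at lid_edge pushes past it, it snaps, and 1 to 2 mm further on the foam seal is hard. Latched, it rests at 0.00 to 0.01.
- lid_edge (a point): On the outer (top) face of the dark hood-shaped lid, centre line, 14 mm from its front edge; 108 mm from the hinge axis along the lid and 30 mm out. Moves with the lid; shut, it is at (-16, 0, 108 mm) in the photometer's frame, with its axes. Lid 118 mm long, 90 wide, 37 deep, open below, 3 mm walls, rigid; its back can be pushed when open, its top when shut.
- vial_center (a point): Centre (half-way up) of the check vial: sealed glass vial standing on the bench, 70 mm tall, about 45 g; glass 25 mm diameter for the lower 53 mm, then a black screw cap 28 mm diameter, 17 mm high. z up its axis. Seated in the well, this point is 3 mm below the mouth and the top 32 mm stand above the deck; the lid closes only if it is fully home.
- bottle_a_center (a point): Centre (half-way up) of a loose amber glass bottle with a blue cap, 46 mm diameter, 95 mm tall. Bystander.
- bottle_b_center (a point): Centre (half-way up) of a second, identical amber bottle. Bystander.
- tip_box_center (a point): Centre of a loose blue pipette-tip box with a clear top, 122 x 87 x 65 mm. Bystander.
Mind the look-alikes: they are no part of the job. What is shaped like the part that bears vial_center but yellow is not meant.

How it is judged (in metres and radians):
On the way, in this order (a step that is already met when the one before it is completed fails the run):
1. the latch lets the lid go and it swings fully open, with the vial not yet in the well (value of joint lid above 1.5 rad and horizontal distance between vial_center and well above 0.05 m), for 0.1 s.
2. the vial stands fully home in the well (within 3 mm of its axis and 2.5 mm of its floor), let go, with the lid still open (horizontal distance between vial_center and well below 0.003 m and z of vial_center in the frame of photometer below 0.0695 m and angle between vial_center's own z axis and vertical below 0.1 rad and value of joint lid above 1 rad and contact force between the fingers and vial below 0.05 N), for 0.2 s.
At the end, for the whole second after the job is handed in: The lid is shut and held by the latch (lid below 0.02 rad, latch back at rest below 0.05 rad, not moving), with the vial upright (within 0.1 rad) and fully home in the well: within 3 mm of its axis and 2.5 mm of its floor (value of joint lid below 0.02 rad and value of joint latch below 0.05 rad and velocity of joint lid below 0.05 rad/s and horizontal distance between vial_center and well below 0.003 m and z of vial_center in the frame of photometer below 0.0695 m and angle between vial_center's own z axis and vertical below 0.1 rad); the robot touches nothing.
It fails at once if the robot presses on the thumb latch with more than 25 N (contact force between any of the fingers, the arm and latch above 25 N).
It fails at once if the robot presses on the lid with more than 25 N (contact force between any of the fingers, the arm and lid above 25 N).
It fails at once if the glass vial is pressed on the photometer or its lid with more than 25 N (contact force between vial and photometer above 25 N).
It fails at once if the vial is tipped over (more than 0.7 rad) (angle between vial_center's own z axis and vertical above 0.7 rad).
It fails at once if an amber bottle or the tip box is moved more than 20 mm or tipped (distance of any of bottle_a_center, bottle_b_center, tip_box_center from where it was at the start of the episode above 0.02 m or angle between any of bottle_a_center, bottle_b_center, tip_box_center's own z axis and vertical above 0.3 rad).
It also fails if it takes over 72 s, if anything falls off the work surface, if the arm or the gripper's body presses on something with over 40 N, if the wrist force passes 120 N, or if a joint passes its speed limit or range.

## Working session

There is one attempt and no reset: what is moved stays moved. The work goes in short steps, Python scripts to look and compute and a tool call to move; the robot and the scene stay as the last step left them, time stands still between calls to the robot, and variables do not carry over. Pictures are saved under pics/ and viewed, at most 10 in all, crops included, and the job is handed in when it is done.

Besides the shell and the picture viewer there is one more tool, called as a command line: name --argument value ..., lists and objects as JSON in quotes. servo_tool: Moves the arm, as the interface text tells. Its arguments: {"type":"object","properties":{"delta_pos":{"type":"array"},"rot":{"type":"array"},"gripper":{"type":"array"}},"required":["delta_pos","rot","gripper"]}

```bash
mkdir -p pics; cat > h.py <<'E'
import numpy as np,cv2
from cell import get_state,eyes,job
def snap(n,f):
    c=eyes.calibration(n); im=eyes.read_camera(n); cv2.imwrite('pics/'+f,cv2.cvtColor(im,cv2.COLOR_RGB2BGR)); 
    np.savez('pics/'+f+'.npz',K=c['camera_matrix'],d=c['dist'],E=c['extrinsics']); return im
def ray(f,uv):
    c=np.load('pics/'+f+'.npz'); p=cv2.undistortPoints(np.array([[uv]],float),c['K'],c['d'])[0,0]
    E=c['E']; return E[:3,3],E[:3,:3]@np.array([p[0],-p[1],-1])
def atz(f,uv,z):
    o,d=ray(f,uv); return (o+d*(z-o[2])/d[2]).round(1)
def proj(f,P):
    c=np.load('pics/'+f+'.npz'); E=c['E']; q=(np.atleast_2d(P)-E[:3,3])@E[:3,:3]
    q=q*[1,-1,-1]; return cv2.projectPoints(q,np.zeros(3),np.zeros(3),c['K'],c['d'])[0][:,0].round(1)
E
python3 - <<'E'
from h import *
a=snap('top','top0.png');b=snap('scene','sc0.png')
s=get_state();print(s['ee_pos'],s['tcp_rot'],s['time_s'],s['contact_force'])
for n in('top','scene'):print(eyes.calibration(n)['extrinsics'])
E
```

```text
[ 264.20971534 -565.99960458  291.51142373] [-6.83701181e-04  9.76249946e-01  2.16646095e-01 -2.13579145e-04] 0.1 [0.08492481 0.15962096 0.70858014]
[[-1.55905470e-02  9.95118234e-01 -9.74506831e-02  3.65220861e+02]
 [-9.99876996e-01 -1.53495438e-02  3.22233184e-03 -8.87665342e+01]
 [ 1.71077764e-03  9.74889343e-02  9.95235139e-01  1.19207989e+03]
 [ 0.00000000e+00  0.00000000e+00  0.00000000e+00  1.00000000e+00]]
[[ 7.18345702e-01 -4.24562375e-01  5.51113638e-01  1.00793757e+03]
 [ 6.95510594e-01  4.20475914e-01 -5.82636267e-01 -6.29357601e+02]
 [ 1.56354270e-02  8.01839632e-01  5.97334695e-01  6.54615120e+02]
 [ 0.00000000e+00  0.00000000e+00  0.00000000e+00  1.00000000e+00]]
```

View pics/top0.png

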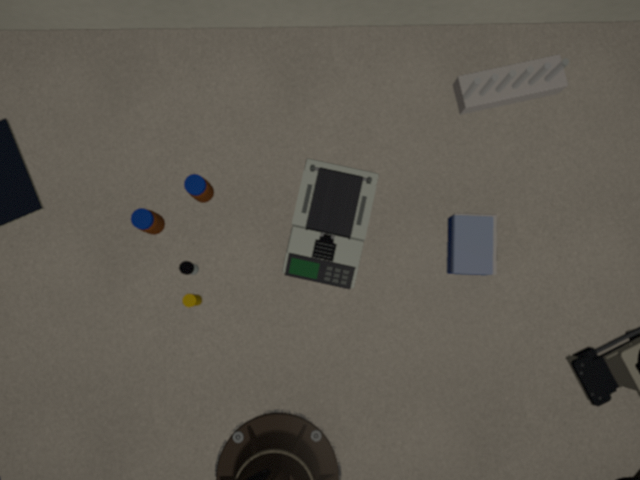

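View pics/sc0.png

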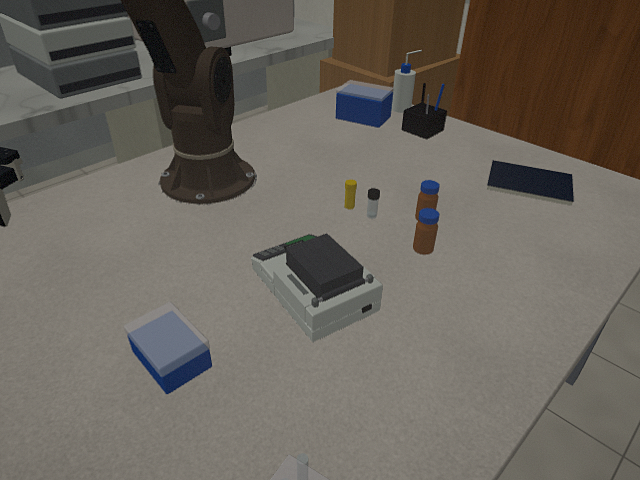

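The top view shows the photometer at about (330,225), the vial's black cap at (187,268), the yellow decoy at (192,300), bottles at (197,185) and (145,219), and the tip box at (472,245). I'll enlarge it.

```bash
python3 - <<'E'
import cv2,numpy as np
a=cv2.imread('pics/top0.png')
p=cv2.resize(a[150:300,275:390],None,fx=4,fy=4,interpolation=cv2.INTER_CUBIC)
v=cv2.resize(a[245:315,165:215],None,fx=6,fy=6,interpolation=cv2.INTER_CUBIC)
o=np.zeros((600,780,3),np.uint8);o[:600,:460]=p;o[:420,470:770]=v
cv2.imwrite('pics/c0.png',np.clip(o*1.6,0,255).astype(np.uint8))
E
```

```text
(no output)
```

View pics/c0.png

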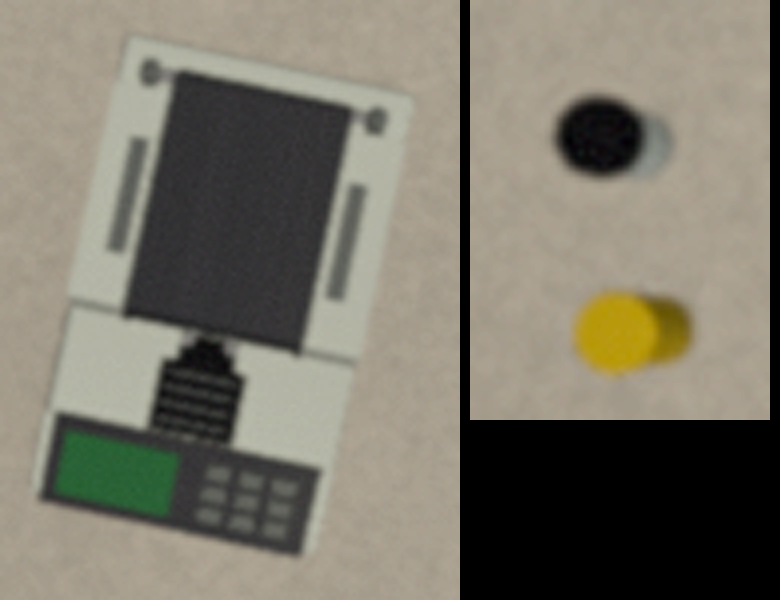

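```bash
cat > fit.py <<'E'
from h import *
from scipy.optimize import least_squares
M=[((126,316),(-30,45,108)),((300,353),(-30,-45,108)),((352,105),(88,-45,108)),((178,72),(88,45,108)),((128,37),(112,75,70)),((413,98),(112,-75,70)),((196,402),(-64,0,69))]
W=np.array([atz('top0.png',(275+u/4-.4,150+v/4-.4),m[2]) for (u,v),m in M])
L=np.array([m for _,m in M],float)
def T(p,L):
    c,s=np.cos(p[2]),np.sin(p[2]);return np.c_[c*L[:,0]-s*L[:,1]+p[0],s*L[:,0]+c*L[:,1]+p[1]]
sel=[0,1,2,3,6]
r=least_squares(lambda p:(T(p,L[sel])-W[sel,:2]).ravel(),[500,-80,0])
print(r.x,np.degrees(r.x[2]));print((T(r.x,L)-W[:,:2]).round(1))
print('pad,well,edge',T(r.x,np.array([[-64,0,0],[30,0,0],[-16,0,0],[92,0,0]])))
for uv in [(600-470,136)]:
    print('vial',atz('top0.png',(165+uv[0]/6-.4,245+uv[1]/6-.4),70))
print('yellow',atz('top0.png',(165+147/6-.4,245+332/6-.4),70))
for uv in[(197,185),(143,219)]:print('bot',atz('top0.png',uv,95))
print('box',atz('top0.png',(475,245),65))
E
python3 fit.py
```

```text
[ 5.13484228e+02 -1.16990594e+02 -2.25897735e-01] -12.942986800619764
[[ 3.3  1.8]
 [ 2.4 -2.3]
 [-3.7 -0.9]
 [-1.2  2.4]
 [ 1.9  1.4]
 [ 1.9 -1.5]
 [-0.8 -1. ]]
pad,well,edge [[ 451.11024926 -102.65578543]
 [ 542.72203111 -123.71003502]
 [ 497.89073361 -113.4068916 ]
 [ 603.1468234  -137.5968805 ]]
vial [421.9 171.3  70. ]
yellow [357.4 165.2  70. ]
bot [582.2 145.6  95. ]
bot [516.3 250.5  95. ]
box [ 457.8 -404.9   65. ]
```

servo_tool --delta_pos '[[0,0,0],[0,0,0],[0,0,0],[0,0,0],[8.3,-50,0]]' --rot '[[0,0,9.5],[0,0,9.5],[0,0,9.5],[0,0,9.5],[0,0,0]]' --gripper '[91,91,91,91,0]'

```text
time_s: 0.72
ee_pos: [281.7, -521.4, 291.5]
tcp_rot: [0.001, 0.993, -0.117, -0.001]
contact_force: [1.8, 0.5, -0.0]
gripper_width: 84.9
grip_force: 0.0
```

servo_tool --delta_pos '[[8.3,-55.4,7.8],[8.3,-55.4,7.8],[8.3,-55.4,7.8],[8.3,-55.4,7.8],[8.3,-55.4,7.8],[8.3,-55.4,7.8],[8.3,-55.4,7.8],[8.3,-55.4,7.8]]' --rot '[[0,0,0],[0,0,0],[0,0,0],[0,0,0],[0,0,0],[0,0,0],[0,0,0],[0,0,0]]' --gripper '[0,0,0,0,0,0,0,0]'

```text
time_s: 1.72
ee_pos: [448.2, -100.8, 229.6]
tcp_rot: [0.0, 0.994, -0.113, 0.0]
contact_force: [0.4, -0.3, -0.5]
gripper_width: 5.6
grip_force: 0.0
```

servo_tool --delta_pos '[[0,0,0],[0,0,0]]' --rot '[[0,0,0],[0,0,0]]' --gripper '[0,0]'

```text
time_s: 1.98
ee_pos: [447.6, -102.8, 229.6]
tcp_rot: [0.0, 0.994, -0.113, -0.0]
contact_force: [0.6, 0.2, 0.3]
gripper_width: 0.4
grip_force: 0.0
```

```bash
python3 - <<'E'
from h import *
a=snap('wrist','w1.png');b=snap('scene','s1.png')
cv2.imwrite('pics/v1.png',cv2.cvtColor(np.vstack([cv2.resize(a,(400,300)),cv2.resize(b,(400,300))]),cv2.COLOR_RGB2BGR))
s=get_state();print(s['ee_pos'],s['tcp_rot'],s['time_s'],s['contact_force'],s['qpos'])
print(eyes.calibration('wrist')['extrinsics'])
E
```

```text
[ 447.46148306 -103.821223    229.80564425] [ 2.53485640e-04  9.93474083e-01 -1.14057692e-01 -1.60427215e-04] 2.075 [-1.09177667  0.15353142 -0.03988832] [ 0.17291604  0.2427642  -0.07384237  2.03744637  0.02401564  0.86248806
 -1.71380883]
[[-2.26823972e-01  9.32907847e-01  2.79703117e-01  5.23396215e+02]
 [-9.73935761e-01 -2.17228326e-01 -6.52762419e-02 -1.22362600e+02]
 [-1.37278533e-04 -2.87219085e-01  9.57864906e-01  3.22240658e+02]
 [ 0.00000000e+00  0.00000000e+00  0.00000000e+00  1.00000000e+00]]
```

View pics/w1.png

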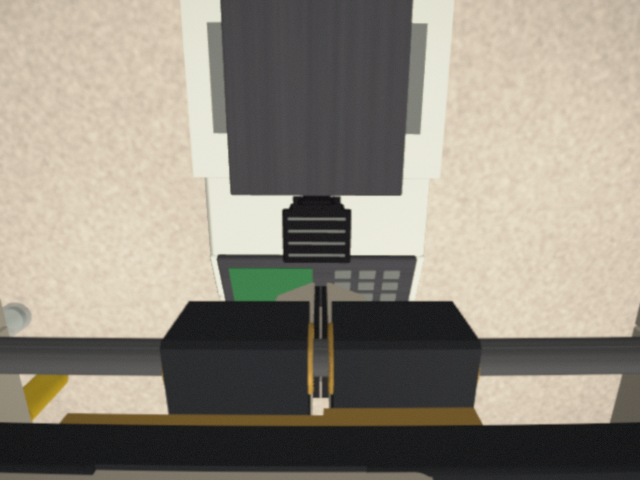

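The wrist view shows the paddle with corners (284,208)–(350,262), and the lid's front edge from (231,194) to (402,194). The camera sits on the lid's side of the gripper.

```bash
python3 - <<'E'
from h import *
f='w1.png'
P=[atz(f,u,69) for u in[(284,208),(350,208),(350,262),(284,262)]];print(P,np.mean(P,0))
L=[atz(f,u,108) for u in[(231,194),(402,194)]];print('lidfront',L,np.mean(L,0))
D=[atz(f,u,70) for u in[(193,177),(441,178)]];print('seam',D,np.mean(D,0))
yaw=np.radians(-12.94);print('expected pad',[451.1,-102.7],'lidfront mid',np.array([513.5,-117])-30*np.array([np.cos(yaw),np.sin(yaw)]))
for a,b in((L[0],L[1]),(D[0],D[1]),(P[0],P[1])):
  d=a-b;print(np.linalg.norm(d),np.degrees(np.arctan2(-d[0],d[1])))
print(proj(f,[[451.1,-102.7,69]]))
E
```

```text
[array([473.3, -86.4,  69. ]), array([ 464.1, -126.5,   69. ]), array([ 429.1, -119.2,   69. ]), array([438.7, -77.5,  69. ])] [ 451.3 -102.4   69. ]
lidfront [array([494.6, -66.6, 108. ]), array([ 474.5, -153.7,  108. ])] [ 484.55 -110.15  108.  ]
seam [array([504.7, -37.3,  70. ]), array([ 470.2, -184.4,   70. ])] [ 487.45 -110.85   70.  ]
expected pad [451.1, -102.7] lidfront mid [ 484.26184704 -110.2820828 ]
89.38914922964643 -12.99461679191652
151.09156164392508 -13.199264008012905
41.14182786410929 -12.921548794254438
[[317.6 235.7]]
```

servo_tool --delta_pos '[[0,0,0],[0,0,0],[0,0,0],[0,0,0],[0,0,0],[0,0,0],[0,0,0],[0,0,0]]' --rot '[[0,0,-10],[0,0,-10],[0,0,-10],[0,0,-10],[0,0,-10],[0,0,-10],[0,0,-10],[0,0,-10]]' --gripper '[0,0,0,0,0,0,0,0]'

```text
time_s: 3.08
ee_pos: [447.5, -104.1, 229.9]
tcp_rot: [0.0, 0.833, 0.553, -0.0]
contact_force: [-0.1, -0.1, -0.2]
gripper_width: 0.5
grip_force: 0.0
```

servo_tool --delta_pos '[[0,0,0],[0,0,0],[0,0,0],[0,0,0],[0,0,0],[0,0,0],[0,0,0],[0,0,0]]' --rot '[[0,0,-10],[0,0,-10],[0,0,-10],[0,0,-10],[0,0,-10],[0,0,-10],[0,0,-10],[0,0,-10]]' --gripper '[0,0,0,0,0,0,0,0]'

```text
time_s: 4.08
ee_pos: [447.5, -104.1, 229.9]
tcp_rot: [0.0, 0.282, 0.959, -0.0]
contact_force: [0.1, 0.2, 0.6]
gripper_width: 0.6
grip_force: 0.0
```

servo_tool --delta_pos '[[0,0,0],[0,0,0],[0,0,0],[0,0,0]]' --rot '[[0,0,-10],[0,0,-10],[0,0,0],[0,0,0]]' --gripper '[0,0,0,0]'

```text
time_s: 4.58
ee_pos: [447.7, -103.4, 229.8]
tcp_rot: [-0.0, 0.116, 0.993, -0.0]
contact_force: [-1.3, 0.3, 0.8]
gripper_width: 0.5
grip_force: 0.0
```

servo_tool --delta_pos '[[1.8,1.8,20],[0,0,25],[0,0,25],[0,0,17],[0,0,0]]' --rot '[[0,0,0],[0,0,0],[0,0,0],[0,0,0],[0,0,0]]' --gripper '[0,0,0,0,0]'

```text
time_s: 5.2
ee_pos: [445.9, -100.4, 142.0]
tcp_rot: [-0.001, 0.114, 0.993, -0.0]
contact_force: [1.1, 0.9, 0.3]
gripper_width: 0.7
grip_force: 0.0
```

servo_tool --delta_pos '[[0,0,3],[0,0,2],[0,0,1],[0,0,0]]' --rot '[[0,0,0],[0,0,0],[0,0,0],[0,0,0]]' --gripper '[0,0,0,0]'

```text
time_s: 5.7
ee_pos: [446.6, -100.4, 137.0]
tcp_rot: [0.0, 0.113, 0.994, -0.0]
contact_force: [0.3, -0.9, -0.7]
gripper_width: 0.8
grip_force: 0.0
```

servo_tool --delta_pos '[[0,0,1],[0,0,1],[0,0,1],[0,0,0.7],[0,0,0]]' --rot '[[0,0,0],[0,0,0],[0,0,0],[0,0,0],[0,0,0]]' --gripper '[0,0,0,0,0]'

```text
time_s: 6.32
ee_pos: [446.3, -100.3, 133.1]
tcp_rot: [-0.0, 0.113, 0.994, -0.0]
contact_force: [-2.6, 0.9, 6.1]
gripper_width: 0.6
grip_force: 2.6
```

servo_tool --delta_pos '[[0,0,0.7],[0,0,0.7],[0,0,0]]' --rot '[[0,0,0],[0,0,0],[0,0,0]]' --gripper '[0,0,0]'

```text
time_s: 6.7
ee_pos: [446.0, -100.2, 131.7]
tcp_rot: [-0.001, 0.113, 0.994, -0.0]
contact_force: [-2.4, 0.7, 4.6]
gripper_width: 0.2
grip_force: 2.6
```

```bash
python3 - <<'E'
from h import *
a=snap('scene','s2.png');a=cv2.resize(a[180:360,230:410],(540,540))
cv2.imwrite('pics/v2.png',a[:,:,::-1]);s=get_state();print(s['ee_pos'],s['contact_force'])
E
```

```text
[ 446.01537947 -100.22177931  131.68314125] [-3.37801067  2.195774    5.46923658]
```

View pics/v2.png

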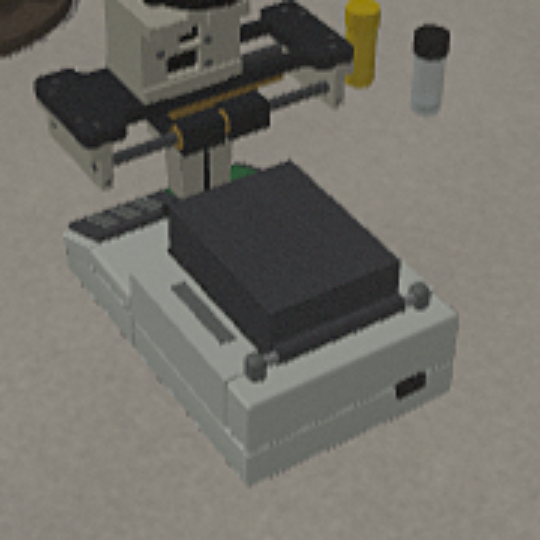

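The lid is still shut, with the fingers on the paddle behind it, so I'll press a little further.

servo_tool --delta_pos '[[0,0,0.6],[0,0,0.6],[0,0,0]]' --rot '[[0,0,0],[0,0,0],[0,0,0]]' --gripper '[0,0,0]'

```text
time_s: 7.12
ee_pos: [445.8, -100.2, 130.4]
tcp_rot: [-0.001, 0.113, 0.994, -0.0]
contact_force: [-4.5, 2.2, 7.4]
gripper_width: 0.2
grip_force: 3.6
```

```bash
python3 - <<'E'
from h import *
b=cv2.imread('pics/s2.png')[:,:,::-1].astype(int)
a=snap('scene','s3.png');print((abs(a.astype(int)-b).max(2)[180:360,230:410]>40).sum());s=get_state();print(s['ee_pos'],s['contact_force'])
E
```

```text
1339
[ 445.82353113 -100.2078254   130.44273391] [-3.3330371   1.05996505  5.97473377]
```

servo_tool --delta_pos '[[0,0,0],[0,0,0],[0,0,0],[0,0,0],[0,0,0],[0,0,0],[0,0,0]]' --rot '[[0,0,0],[0,0,0],[0,0,0],[0,0,0],[0,0,0],[0,0,0],[0,0,0]]' --gripper '[0,0,0,0,0,0,0]'

```text
time_s: 8.05
ee_pos: [445.8, -100.2, 130.5]
tcp_rot: [-0.001, 0.113, 0.994, -0.0]
contact_force: [-4.3, 0.2, 6.0]
gripper_width: 0.5
grip_force: 3.5
```

servo_tool --delta_pos '[[0,0,-5],[0,0,-20],[0,0,-40],[0,0,-40],[0,0,0]]' --rot '[[0,0,0],[0,0,0],[0,0,0],[0,0,0],[0,0,0]]' --gripper '[0,0,0,0,91]'

```text
time_s: 8.68
ee_pos: [448.5, -100.5, 238.4]
tcp_rot: [0.003, 0.113, 0.994, -0.0]
contact_force: [0.5, -0.0, -1.5]
gripper_width: 6.2
grip_force: 0.0
```

```bash
python3 - <<'E'
from h import *
a=snap('scene','s4.png');b=snap('top','t4.png')
o=np.hstack([cv2.resize(a[150:350,220:420],(400,400)),cv2.resize(b[130:300,250:420],(400,400))])
cv2.imwrite('pics/v4.png',o[:,:,::-1]);s=get_state();print(s['ee_pos'],s['tcp_rot'],s['contact_force'],s['qpos'])
E
```

```text
[ 446.72334983 -100.65215363  235.65418275] [ 5.34880811e-04  1.13255589e-01  9.93565715e-01 -2.35807951e-04] [-0.5633813   0.58324061 -0.56056379] [ 0.66855116  0.30834202 -0.68801977  1.99660536  0.24587775  0.91750058
  1.19674204]
```

View pics/v4.png

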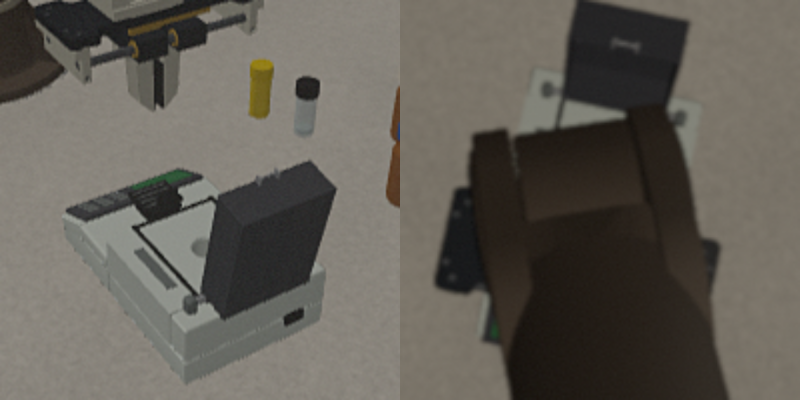

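The lid stands fully open and the well is visible. Next is the vial.

servo_tool --delta_pos '[[14.2,43.2,4.2],[14.2,43.2,4.2],[14.2,43.2,4.2],[14.2,43.2,4.2],[14.2,43.2,4.2],[14.2,43.2,4.2],[0,0,0],[0,0,0]]' --rot '[[0,0,0],[0,0,0],[0,0,0],[0,0,0],[0,0,0],[0,0,0],[0,0,0],[0,0,0]]' --gripper '[91,91,91,91,91,91,91,91]'

```text
time_s: 9.78
ee_pos: [421.3, 170.7, 209.3]
tcp_rot: [-0.001, 0.113, 0.994, -0.001]
contact_force: [-0.1, -0.5, 0.2]
gripper_width: 89.8
grip_force: 0.0
```

```bash
python3 - <<'E'
from h import *
s=get_state();a=snap('wrist','w5.png');print(s['ee_pos'],s['tcp_rot'],s['contact_force'],s['qpos'])
print(proj('w5.png',[[421.9,171.3,70],[421.9,171.3,0]]))
E
```

```text
[421.30697679 170.74323357 209.31817398] [-9.22425529e-04  1.12757591e-01  9.93621932e-01 -5.76197645e-04] [-0.13364786 -0.46237078  0.24993283] [ 0.10662929  0.36065401 -0.75817035  2.02990524  0.3217993   0.87265763
  0.51473236]
[[323.  251.1]
 [322.4 221.6]]
```

View pics/w5.png

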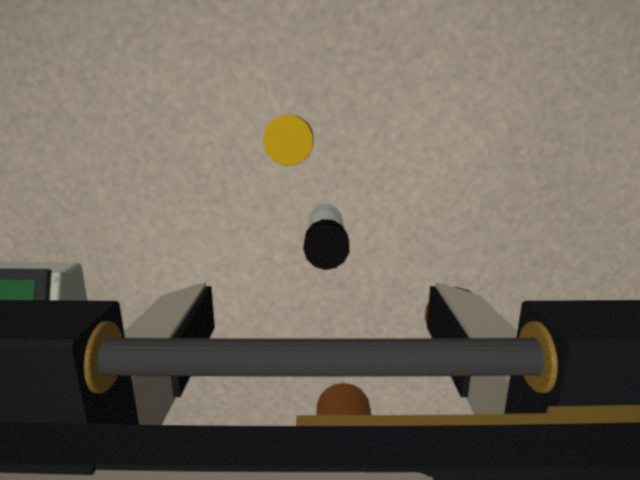

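The cap is centred at about (326.5, 247) with its side visible on the upper part. The yellow decoy at (288,140) is well clear.

```bash
python3 - <<'E'
from h import *
from scipy.optimize import least_squares
a=cv2.imread('pics/w5.png').max(2)[190:290,290:365]
m=(a<45).astype(np.uint8);n,l,st,_=cv2.connectedComponentsWithStats(m);i=1+st[1:,4].argmax();print(st[i])
m=(l==i).astype(np.uint8)
t=np.linspace(0,2*np.pi,60)
def mk(p):
    ps=[]
    for z in(70,53): ps.append(np.c_[p[0]+14*np.cos(t),p[1]+14*np.sin(t),0*t+z])
    h=cv2.convexHull(proj('w5.png',np.vstack(ps)).astype(np.float32))[:,0]-[290,190]
    k=np.zeros_like(m);cv2.fillPoly(k,[np.round(h*8).astype(np.int32)],1,shift=3);return k
from itertools import product
b=min(((mk((x,y))!=m).sum(),x,y) for x,y in product(np.arange(412,430,.5),np.arange(162,178,.5)))
print(b)
E
```

```text
[  14   30   45   49 1719]
(np.int64(335), np.float64(421.0), np.float64(173.0))
```

```bash
python3 - <<'E'
from h import *
t=np.linspace(0,2*np.pi,60)
for z in(70,53):
    for c in((421,171.5),(421,173)):
        q=proj('w5.png',np.c_[c[0]+14*np.cos(t),c[1]+14*np.sin(t),0*t+z]);print(z,c,q.min(0),q.max(0))
E
```

```text
70 (421, 171.5) [299.1 226.6] [346.8 271.9]
70 (421, 173) [301.6 226.1] [349.3 271.4]
53 (421, 171.5) [300.5 219.5] [345.1 262.2]
53 (421, 173) [302.8 219. ] [347.5 261.7]
```

servo_tool --delta_pos '[[0.2,2,20],[0,0,25],[0,0,25],[0,0,20],[0,0,11.3],[0,0,0]]' --rot '[[0,0,0],[0,0,0],[0,0,0],[0,0,0],[0,0,0],[0,0,0]]' --gripper '[91,91,91,91,91,91]'

```text
time_s: 10.58
ee_pos: [421.9, 172.5, 108.5]
tcp_rot: [-0.001, 0.114, 0.994, -0.0]
contact_force: [1.0, 0.3, 1.3]
gripper_width: 90.9
grip_force: 0.0
```

servo_tool --delta_pos '[[0,0,0],[0,0,0],[0,0,0],[0,0,0],[0,0,0],[0,0,0],[0,0,0],[0,0,0]]' --rot '[[0,0,0],[0,0,0],[0,0,0],[0,0,0],[0,0,0],[0,0,0],[0,0,0],[0,0,0]]' --gripper '[45,45,36,32,28,24,20,20]'

```text
time_s: 11.58
ee_pos: [422.0, 173.3, 109.0]
tcp_rot: [-0.0, 0.113, 0.994, -0.0]
contact_force: [-0.4, -0.3, -0.7]
gripper_width: 27.5
grip_force: 30.0
```

servo_tool --delta_pos '[[0,0,0],[0,0,-5],[0,0,-20],[0,0,-30],[0,0,-30],[0,0,-20],[0,0,0],[0,0,0]]' --rot '[[0,0,0],[0,0,0],[0,0,0],[0,0,0],[0,0,0],[0,0,0],[0,0,0],[0,0,0]]' --gripper '[20,20,20,20,20,20,20,20]'

```text
time_s: 12.58
ee_pos: [421.8, 173.0, 213.5]
tcp_rot: [-0.0, 0.113, 0.994, -0.0]
contact_force: [-0.5, 0.4, -1.3]
gripper_width: 27.3
grip_force: 30.0
```

```bash
python3 - <<'E'
from h import *
s=get_state();a=snap('wrist','w6.png');print(s['ee_pos'],s['tcp_rot'],s['contact_force'],s['gripper_width'])
E
```

```text
[421.77492068 172.98426393 213.4751491 ] [-2.13010010e-04  1.13141375e-01  9.93578842e-01 -2.62626360e-04] [-0.52162075  0.44795761 -1.29165417] 27.28589172873635
```

View pics/w6.png

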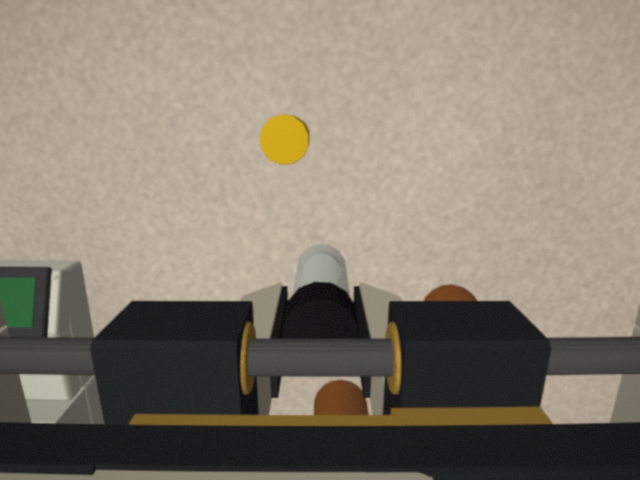

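The vial is held upright, with the cap between the pads and its bottom at about (322,250). I'll carry it to just left of the well and look again there.

servo_tool --delta_pos '[[-20,-25,0],[-30,-37,0],[-40,-49,0],[-40,-49,0],[-34,-42,0],[-20,-25,0],[0,0,0],[0,0,0]]' --rot '[[0,0,0],[0,0,0],[0,0,0],[0,0,0],[0,0,0],[0,0,0],[0,0,0],[0,0,0]]' --gripper '[20,20,20,20,20,20,20,20]'

```text
time_s: 13.62
ee_pos: [549.1, -86.8, 213.2]
tcp_rot: [-0.001, 0.113, 0.994, 0.0]
contact_force: [-0.8, 1.2, -1.4]
gripper_width: 26.9
grip_force: 30.0
```

```bash
python3 - <<'E'
from h import *
s=get_state();a=snap('wrist','w7.png');print(s['ee_pos'],s['tcp_rot'],s['contact_force'],s['gripper_width'],s['qpos'])
t=np.linspace(0,2*np.pi,60);w=np.array([542.8,-123.7])
q=proj('w7.png',np.c_[w[0]+13.5*np.cos(t),w[1]+13.5*np.sin(t),0*t+70]);print('well',q.min(0),q.max(0))
e=s['ee_pos'];q=proj('w7.png',np.c_[e[0]+12.5*np.cos(t),e[1]+12.5*np.sin(t),0*t+e[2]-109]);print('vial bottom',q.min(0),q.max(0))
cv2.imwrite('pics/v7.png',cv2.resize(a[200:350,150:350],(800,600),interpolation=cv2.INTER_CUBIC)[:,:,::-1])
E
```

```text
[549.05332836 -86.81644808 213.18205967] [-8.62496999e-04  1.12564485e-01  9.93643979e-01  3.68390897e-04] [-0.78817608  1.24041658 -1.41305942] 26.892613783967 [ 0.53944133  0.49335313 -0.66548226  1.7985544   0.35964864  0.97558466
  1.07149695]
well [236.4 230.1] [281.5 272.9]
vial bottom [297.4 245.8] [345.7 291. ]
```

View pics/v7.png

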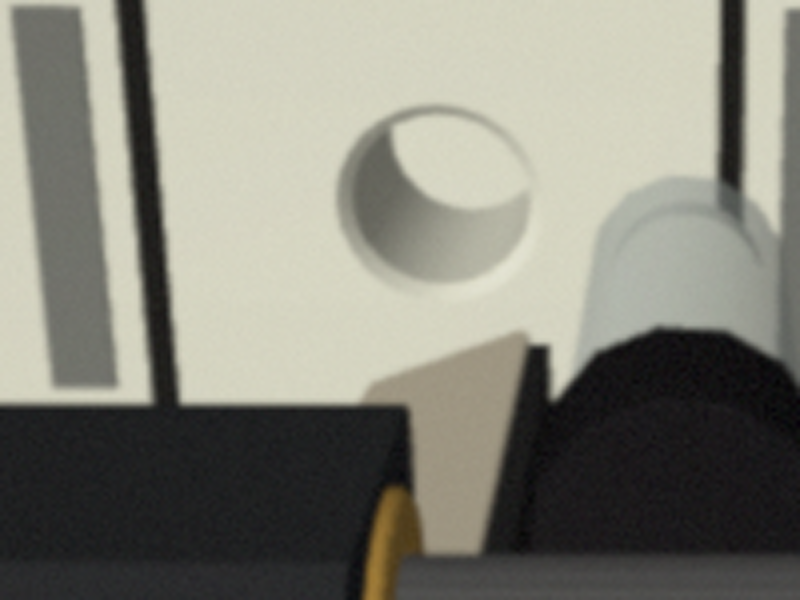

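The well shows as a circle centred at (259,250), chamfer included, against a predicted (259,251.5). The vial bottom is at (321,~267), about 1 mm off in the same sense, so the nominal target holds.

servo_tool --delta_pos '[[-1,-17,0],[-1,-16,8],[0,0,8],[0,0,0],[0,0,0],[0,0,0]]' --rot '[[0,0,0],[0,0,0],[0,0,0],[0,0,0],[0,0,0],[0,0,0]]' --gripper '[20,20,20,20,20,20]'

```text
time_s: 14.42
ee_pos: [544.5, -119.9, 198.3]
tcp_rot: [0.0, 0.113, 0.994, 0.0]
contact_force: [-0.7, 0.0, 0.2]
gripper_width: 27.0
grip_force: 30.0
```

```bash
python3 - <<'E'
from h import *
E=[]
for i in range(3):
    s=get_state();E.append(s['ee_pos']);eyes.read_camera('top')
print(np.round(E,1),s['tcp_rot']);d=np.array([542.8,-123.7])-np.mean(E,0)[:2]
q=s['tcp_rot'];from scipy.spatial.transform import Rotation as R
print(R.from_quat([q[1],q[2],q[3],q[0]]).inv().apply([d[0],d[1],0]),s['contact_force'])
E
```

```text
[[ 544.5 -119.9  198.3]
 [ 544.4 -120.   198.3]
 [ 544.4 -120.1  198.3]] [2.05684194e-04 1.12788479e-01 9.93619000e-01 9.12395323e-06]
[ 7.65721408e-01 -3.95402574e+00 -5.66557333e-04] [ 0.49022543 -0.97306071 -0.53871289]
```

servo_tool --delta_pos '[[0.7,-3.8,0],[0,0,6],[0,0,6],[0,0,4],[0,0,0],[0,0,0]]' --rot '[[0,0,0],[0,0,0],[0,0,0],[0,0,0],[0,0,0],[0,0,0]]' --gripper '[20,20,20,20,20,20]'

```text
time_s: 15.32
ee_pos: [542.8, -123.9, 182.1]
tcp_rot: [0.0, 0.113, 0.994, 0.0]
contact_force: [-0.8, 1.2, -0.1]
gripper_width: 27.6
grip_force: 30.0
```

servo_tool --delta_pos '[[0,0,1],[0,0,1],[0,0,1],[0,0,1],[0,0,1],[0,0,0]]' --rot '[[0,0,0],[0,0,0],[0,0,0],[0,0,0],[0,0,0],[0,0,0]]' --gripper '[20,20,20,20,20,20]'

```text
time_s: 16.08
ee_pos: [542.7, -123.9, 176.9]
tcp_rot: [-0.0, 0.113, 0.994, 0.0]
contact_force: [-0.0, 0.1, -1.5]
gripper_width: 27.3
grip_force: 30.0
```

servo_tool --delta_pos '[[0,0,1.5],[0,0,1.5],[0,0,1.5],[0,0,1.5],[0,0,0]]' --rot '[[0,0,0],[0,0,0],[0,0,0],[0,0,0],[0,0,0]]' --gripper '[20,20,20,20,20]'

```text
time_s: 16.7
ee_pos: [542.6, -123.9, 170.9]
tcp_rot: [-0.0, 0.113, 0.994, 0.0]
contact_force: [1.7, -0.2, -1.0]
gripper_width: 27.6
grip_force: 30.0
```

servo_tool --delta_pos '[[0,0,2],[0,0,2],[0,0,2],[0,0,2],[0,0,0]]' --rot '[[0,0,0],[0,0,0],[0,0,0],[0,0,0],[0,0,0]]' --gripper '[20,20,20,20,20]'

```text
time_s: 17.32
ee_pos: [542.6, -123.9, 162.8]
tcp_rot: [-0.0, 0.113, 0.994, 0.0]
contact_force: [1.0, 0.0, -0.8]
gripper_width: 27.1
grip_force: 30.0
```

Good, it is in the well. The floor should come at a TCP height of about 141.

servo_tool --delta_pos '[[0,0,3],[0,0,3],[0,0,3],[0,0,3],[0,0,3],[0,0,2],[0,0,0]]' --rot '[[0,0,0],[0,0,0],[0,0,0],[0,0,0],[0,0,0],[0,0,0],[0,0,0]]' --gripper '[20,20,20,20,20,20,20]'

```text
time_s: 18.2
ee_pos: [542.7, -123.8, 145.8]
tcp_rot: [-0.0, 0.113, 0.994, 0.0]
contact_force: [2.0, 2.3, -1.5]
gripper_width: 27.1
grip_force: 30.0
```

servo_tool --delta_pos '[[0,0,1],[0,0,1],[0,0,1],[0,0,0.7],[0,0,0]]' --rot '[[0,0,0],[0,0,0],[0,0,0],[0,0,0],[0,0,0]]' --gripper '[20,20,20,20,20]'

```text
time_s: 18.82
ee_pos: [542.8, -123.9, 142.3]
tcp_rot: [0.0, 0.113, 0.994, 0.0]
contact_force: [1.8, 1.8, 0.8]
gripper_width: 27.1
grip_force: 30.0
```

servo_tool --delta_pos '[[0,0,0.6],[0,0,0.5],[0,0,0]]' --rot '[[0,0,0],[0,0,0],[0,0,0]]' --gripper '[20,20,20]'

```text
time_s: 19.2
ee_pos: [542.8, -123.9, 141.2]
tcp_rot: [0.0, 0.113, 0.994, 0.0]
contact_force: [2.7, 2.7, 1.7]
gripper_width: 26.9
grip_force: 30.0
```

servo_tool --delta_pos '[[0,0,0.4],[0,0,0.4],[0,0,0]]' --rot '[[0,0,0],[0,0,0],[0,0,0]]' --gripper '[20,20,20]'

```text
time_s: 19.58
ee_pos: [543.0, -123.9, 141.0]
tcp_rot: [0.0, 0.113, 0.994, -0.0]
contact_force: [1.5, 2.7, 7.3]
gripper_width: 27.4
grip_force: 30.0
```

Floor contact at about 6 N, at the expected height. Releasing and rising.

servo_tool --delta_pos '[[0,0,0],[0,0,0],[0,0,0],[0,0,0],[0,0,-3],[0,0,-15],[0,0,-30],[0,0,-30]]' --rot '[[0,0,0],[0,0,0],[0,0,0],[0,0,0],[0,0,0],[0,0,0],[0,0,0],[0,0,0]]' --gripper '[60,60,60,60,60,60,60,60]'

```text
time_s: 20.58
ee_pos: [542.8, -123.8, 220.3]
tcp_rot: [0.0, 0.113, 0.994, 0.0]
contact_force: [0.1, 0.0, 0.7]
gripper_width: 59.9
grip_force: 0.0
```

servo_tool --delta_pos '[[40,0,-30],[40,0,-10],[0,0,0]]' --rot '[[0,0,0],[0,0,0],[0,0,0]]' --gripper '[60,0,0]'

```text
time_s: 20.95
ee_pos: [463.0, -105.5, 260.3]
tcp_rot: [0.001, 0.113, 0.994, -0.001]
contact_force: [0.3, 0.2, 0.4]
gripper_width: 44.3
grip_force: 0.0
```

```bash
python3 - <<'E'
from h import *
s=get_state();print(s['ee_pos'],s['tcp_rot'],s['qpos'])
b=snap('scene','s8.png');a=b[150:350,220:420]
cv2.imwrite('pics/v8.png',cv2.resize(a,(600,600),interpolation=cv2.INTER_CUBIC)[:,:,::-1])
t=np.linspace(0,2*np.pi,60)
q=proj('s8.png',np.c_[542.6+14*np.cos(t),-123.7+14*np.sin(t),0*t+102]);print((q.min(0)-[220,150])*3,(q.max(0)-[220,150])*3)
E
```

```text
[ 462.98581383 -105.45820048  260.25655934] [ 5.90934649e-04  1.12659968e-01  9.93632819e-01 -1.09690978e-03] [ 0.70304477  0.31459312 -0.73277483  1.92618261  0.25264508  0.99202112
  1.20012113]
[286.8 314.1] [333.6 343.5]
```

View pics/v8.png

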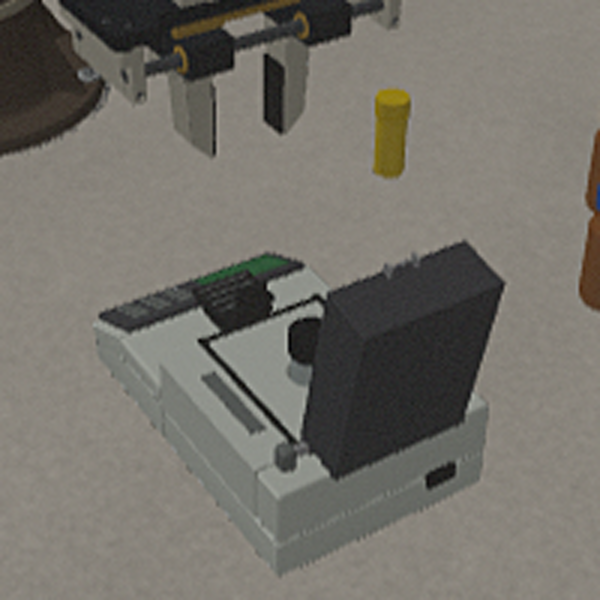

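The vial is seated: its cap outline (left 287, top 316) matches the prediction, and the lid is open. Next I'll plan the arc behind the lid for closing it.

```bash
python3 - <<'E'
import numpy as np
th=np.r_[1.75:0.12:-0.075,0.12]
P=np.array([(92-115*np.cos(t)+30*np.sin(t)+9.5,78+115*np.sin(t)+30*np.cos(t)+66) for t in th])
P[:,0]-=0.5
print(P[0],P[-1])
d=np.diff(P,axis=0)
for t,r,p in zip(th[1:],np.c_[-d[:,0],-d[:,1]].round(1),P[1:].round(0)):print(round(t,3),r,p)
c,s=np.cos(np.radians(-13)),np.sin(np.radians(-13));print('world start',513.5+c*171.5,-117+s*171.5)
E
```

```text
[151.01787481 251.81100222] [ -9.5816269  187.55116291]
1.675 [ 8.2 -3.4] [143. 255.]
1.6 [ 8.5 -2.8] [134. 258.]
1.525 [ 8.6 -2.2] [126. 260.]
1.45 [ 8.8 -1.5] [117. 262.]
1.375 [ 8.9 -0.9] [108. 263.]
1.3 [ 8.9 -0.2] [ 99. 263.]
1.225 [8.9 0.5] [ 90. 262.]
1.15 [8.8 1.1] [ 81. 261.]
1.075 [8.7 1.8] [ 73. 259.]
1.0 [8.6 2.4] [ 64. 257.]
0.925 [8.4 3.1] [ 56. 254.]
0.85 [8.1 3.7] [ 48. 250.]
0.775 [7.8 4.3] [ 40. 246.]
0.7 [7.5 4.9] [ 32. 241.]
0.625 [7.1 5.4] [ 25. 236.]
0.55 [6.7 5.9] [ 19. 230.]
0.475 [6.2 6.4] [ 12. 223.]
0.4 [5.7 6.9] [  7. 216.]
0.325 [5.2 7.3] [  2. 209.]
0.25 [4.6 7.6] [ -3. 202.]
0.175 [4. 8.] [ -7. 194.]
0.12 [2.6 6. ] [-10. 188.]
world start 680.6044661106679 -155.57910581997285
```

servo_tool --delta_pos '[[0,0,-40],[-30,0,-6],[-50,0,0],[-55,0,0],[-55,0,0],[-33,0,0],[0,0,0],[0,0,0]]' --rot '[[0,0,0],[0,0,0],[0,0,0],[0,0,0],[0,0,0],[0,0,0],[0,0,0],[0,0,0]]' --gripper '[0,0,0,0,0,0,0,0]'

```text
time_s: 22.0
ee_pos: [682.0, -155.8, 304.0]
tcp_rot: [-0.0, 0.113, 0.994, 0.0]
contact_force: [-0.1, 0.3, -0.1]
gripper_width: 0.5
grip_force: 0.0
```

servo_tool --delta_pos '[[0,0,25],[0,0,27],[8,0,0],[6,0,0],[0,0,0]]' --rot '[[0,0,0],[0,0,0],[0,0,0],[0,0,0],[0,0,0]]' --gripper '[0,0,0,0,0]'

```text
time_s: 22.62
ee_pos: [668.3, -152.8, 254.3]
tcp_rot: [0.001, 0.113, 0.994, -0.0]
contact_force: [0.8, 0.2, -0.7]
gripper_width: 0.0
grip_force: 0.0
```

servo_tool --delta_pos '[[3,0,0],[3,0,0],[3,0,0],[3,0,-1],[4,0,-1.5],[5,0,-2],[0,0,0]]' --rot '[[0,0,0],[0,0,0],[0,0,0],[0,0,0],[0,0,0],[0,0,0],[0,0,0]]' --gripper '[0,0,0,0,0,0,0]'

```text
time_s: 23.5
ee_pos: [647.5, -148.1, 257.1]
tcp_rot: [-0.0, 0.113, 0.994, -0.0]
contact_force: [1.7, -0.0, 0.4]
gripper_width: 0.6
grip_force: 0.8
```

servo_tool --delta_pos '[[4,0,-1],[8.6,0,-2.2],[8.8,0,-1.5],[8.9,0,-0.9],[8.9,0,-0.2],[8.9,0,0.5],[8.8,0,1.1],[0,0,0]]' --rot '[[0,0,0],[0,0,0],[0,0,0],[0,0,0],[0,0,0],[0,0,0],[0,0,0],[0,0,0]]' --gripper '[0,0,0,0,0,0,0,0]'

```text
time_s: 24.5
ee_pos: [591.8, -135.4, 261.1]
tcp_rot: [-0.0, 0.113, 0.994, -0.0]
contact_force: [2.7, 0.4, -0.3]
gripper_width: 0.4
grip_force: 0.6
```

servo_tool --delta_pos '[[8.7,0,1.8],[8.6,0,2.4],[8.4,0,3.1],[8.1,0,3.7],[0,0,0]]' --rot '[[0,0,0],[0,0,0],[0,0,0],[0,0,0],[0,0,0]]' --gripper '[0,0,0,0,0]'

```text
time_s: 25.12
ee_pos: [558.7, -127.7, 249.8]
tcp_rot: [-0.0, 0.113, 0.994, -0.0]
contact_force: [2.0, -0.2, 0.7]
gripper_width: 0.5
grip_force: 0.7
```

servo_tool --delta_pos '[[7,0,4.3],[7.3,0,4.9],[7,0,5.4],[6.6,0,5.9],[6.2,0,6.4],[0,0,0]]' --rot '[[0,0,0],[0,0,0],[0,0,0],[0,0,0],[0,0,0],[0,0,0]]' --gripper '[0,0,0,0,0,0]'

```text
time_s: 25.88
ee_pos: [525.5, -120.0, 222.6]
tcp_rot: [-0.001, 0.113, 0.994, 0.0]
contact_force: [-0.1, 0.7, 2.5]
gripper_width: 0.2
grip_force: 1.0
```

servo_tool --delta_pos '[[5,0,6.9],[4.5,0,7.3],[4,0,7.6],[0,0,0]]' --rot '[[0,0,0],[0,0,0],[0,0,0],[0,0,0]]' --gripper '[0,0,0,0]'

```text
time_s: 26.38
ee_pos: [512.5, -117.1, 200.7]
tcp_rot: [-0.001, 0.113, 0.994, 0.0]
contact_force: [-0.7, 1.0, 2.5]
gripper_width: 0.4
grip_force: 1.1
```

servo_tool --delta_pos '[[3.5,0,6],[2.5,0,6],[1.5,0,4],[0,0,0]]' --rot '[[0,0,0],[0,0,0],[0,0,0],[0,0,0]]' --gripper '[0,0,0,0]'

```text
time_s: 26.88
ee_pos: [505.7, -115.5, 185.1]
tcp_rot: [-0.0, 0.113, 0.994, 0.0]
contact_force: [-0.4, 0.1, 1.8]
gripper_width: 0.2
grip_force: 1.0
```

servo_tool --delta_pos '[[1,0,1.5],[1,0,1.5],[0.5,0,1.5],[0.5,0,1],[0,0,0]]' --rot '[[0,0,0],[0,0,0],[0,0,0],[0,0,0],[0,0,0]]' --gripper '[0,0,0,0,0]'

```text
time_s: 27.5
ee_pos: [503.8, -115.0, 180.6]
tcp_rot: [0.001, 0.113, 0.994, -0.0]
contact_force: [1.4, -0.8, 6.9]
gripper_width: 0.6
grip_force: 3.3
```

servo_tool --delta_pos '[[0.5,0,1],[0,0,1],[0,0,1],[0,0,0]]' --rot '[[0,0,0],[0,0,0],[0,0,0],[0,0,0]]' --gripper '[0,0,0,0]'

```text
time_s: 28.0
ee_pos: [502.9, -114.8, 177.6]
tcp_rot: [0.001, 0.113, 0.994, -0.0]
contact_force: [0.0, -0.8, 7.3]
gripper_width: 0.7
grip_force: 3.8
```

servo_tool --delta_pos '[[0,0,0.8],[0,0,0.8],[0,0,0]]' --rot '[[0,0,0],[0,0,0],[0,0,0]]' --gripper '[0,0,0]'

```text
time_s: 28.38
ee_pos: [502.4, -114.7, 175.5]
tcp_rot: [0.0, 0.113, 0.994, -0.0]
contact_force: [-0.6, 0.5, 4.5]
gripper_width: 0.1
grip_force: 2.4
```

servo_tool --delta_pos '[[0,0,0.5],[0,0,0.5],[0,0,0]]' --rot '[[0,0,0],[0,0,0],[0,0,0]]' --gripper '[0,0,0]'

```text
time_s: 28.75
ee_pos: [502.2, -114.6, 174.1]
tcp_rot: [-0.0, 0.113, 0.994, 0.0]
contact_force: [-0.6, 0.1, 2.2]
gripper_width: 0.6
grip_force: 1.1
```

servo_tool --delta_pos '[[0,0,0.4],[0,0,0]]' --rot '[[0,0,0],[0,0,0]]' --gripper '[0,0]'

```text
time_s: 29.0
ee_pos: [502.1, -114.7, 173.8]
tcp_rot: [-0.0, 0.113, 0.994, -0.0]
contact_force: [-2.1, 0.6, 2.5]
gripper_width: 0.4
grip_force: 1.5
```

servo_tool --delta_pos '[[0,0,0.5],[0,0,0.3],[0,0,0]]' --rot '[[0,0,0],[0,0,0],[0,0,0]]' --gripper '[0,0,0]'

```text
time_s: 29.38
ee_pos: [502.1, -114.6, 173.3]
tcp_rot: [-0.0, 0.113, 0.994, -0.0]
contact_force: [-4.3, 0.7, 7.4]
gripper_width: 0.5
grip_force: 3.7
```

servo_tool --delta_pos '[[0,0,0.3],[0,0,0.2],[0,0,0]]' --rot '[[0,0,0],[0,0,0],[0,0,0]]' --gripper '[0,0,0]'

```text
time_s: 29.75
ee_pos: [502.1, -114.6, 173.0]
tcp_rot: [-0.0, 0.113, 0.994, -0.0]
contact_force: [-6.2, 0.9, 10.9]
gripper_width: 0.1
grip_force: 5.3
```

The seal is hard now at 11 N. Lifting slowly, then checking against the first picture.

servo_tool --delta_pos '[[0,0,-1],[0,0,-3],[0,0,-10],[0,0,-30],[0,0,-40],[0,0,-40],[0,0,0],[0,0,0]]' --rot '[[0,0,0],[0,0,0],[0,0,0],[0,0,0],[0,0,0],[0,0,0],[0,0,0],[0,0,0]]' --gripper '[0,0,0,0,0,0,0,0]'

```text
time_s: 30.75
ee_pos: [502.3, -114.9, 296.5]
tcp_rot: [0.0, 0.113, 0.994, -0.0]
contact_force: [-0.1, -1.0, 0.3]
gripper_width: 0.4
grip_force: 0.0
```

servo_tool --delta_pos '[[40,0,0],[40,0,0],[0,0,0],[0,0,0],[0,0,0],[0,0,0],[0,0,0],[0,0,0]]' --rot '[[0,0,0],[0,0,0],[0,0,0],[0,0,0],[0,0,0],[0,0,0],[0,0,0],[0,0,0]]' --gripper '[0,0,0,0,0,0,0,0]'

```text
time_s: 31.75
ee_pos: [424.6, -96.7, 296.6]
tcp_rot: [-0.0, 0.113, 0.994, 0.0]
contact_force: [-0.8, 0.5, 0.0]
gripper_width: 0.4
grip_force: 0.0
```

```bash
python3 - <<'E'
from h import *
a=snap('scene','s9.png').astype(int);b=cv2.imread('pics/sc0.png')[:,:,::-1].astype(int)
s=get_state();print(s['ee_pos'],s['time_s'],s['contact_force'])
for n,r in(('photometer',(228,345,245,390)),('bottles',(170,260,405,445)),('box',(300,395,120,215))):
    y0,y1,x0,x1=r;print(n,(abs(a-b).max(2)[y0:y1,x0:x1]>40).sum())
l=a[225:300,285:365].max(2)<70;m=b[225:300,285:365].max(2)<70;print('dark',l.sum(),m.sum(),(l!=m).sum())
E
```

```text
[424.5669426  -96.72143146 296.59193744] 31.8 [-0.07526495 -0.10259095  0.72215432]
photometer 0
bottles 0
box 0
dark 3393 3399 6
```

The photometer looks just as it did at the start, with the lid shut, and the bottles and tip box haven't moved.

```bash
python3 -c "
from h import *
print(job.finish_job())"
```

```text
the job is handed in; nothing more can be done
None
```

The job is handed in at about 32 s: the check vial is fully home in the well, the lid is snapped shut and stayed shut, the highest force I read was about 11 N, and the bottles and tip box did not move; no verdict came back.

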